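# Lock the lid of a gassing chamber with its two spring latches

## Task

Close the gassing chamber: set the clear blue-framed lid squarely down on the black gasket, fully home, then lock it at both ends. For each latch, lift the orange wing against its spring, swing the steel bar round over the lid and let it drop fully into the notch between the two white ridges, so that both bars hold the lid down. Do not knock over or push away the bottles and the timer nearby.

Things in the scene. Friction and masses are not known exactly. Their poses are not given: they have to be found in the camera images.
- chamber: Fixed chamber: white tub 120 x 120 mm, opening 104 x 104, holding two dishes, on a grey plate 150 x 212 x 8. Origin: centre of the plate's underside, on the worktop; z up, y along the plate's long side to latch l. Top of the black gasket 54 mm above the origin. The latches' upright axes stand at x = 0, y = +88 mm (l) and -88 mm (r). Two capped gas ports on the -x wall, 30 mm up.
- lid: Loose clear lid, blue frame, 128 x 128 mm, about 250 g, alike after half a turn. Origin: centre of the underside of its rib (98 x 98, z 0 to 8 mm), which enters the tub's opening; the plate (z 8 to 14) lies on the gasket, origin then 46 mm above the chamber's. At its +y and -y edges two white ridges, flat, 5 mm high, 9 wide, y 41 to 63 mm, form a notch 15.4 wide about x = 0.
- handle (a point): On the lid: centre of the white bridge handle's bar, 42 mm above the lid's origin; the bar runs along the lid's x, 86 mm long, 15 mm wide, 14 mm high, 21 mm of free room under it.
- notch_a (a point): On the lid: floor of the notch at the lid's +y edge (0, +52, 14 mm in the lid's frame).
- notch_b (a point): On the lid: floor of the notch at the lid's -y edge (0, -52, 14 mm).
- wing_l (a point): Latch l (chamber's +y end): grip point in its orange wing, on the latch's axis, 92 mm above the chamber's origin while down. The wing is an upright blade 42 mm long, 12 thick, from 66 to 104 mm up while down; this point's x axis points along the wing and along the steel bar to the bar's end. Keep fingertips above 67 mm to clear the lid's ridges.
- wing_r (a point): Latch r (at the chamber's -y end): the same point of its wing.
- bar_l (a point): Latch l: point on the centre line of its round steel bar (12 mm thick, reaching 48 mm from the latch's axis), 36 mm from the latch's axis, 60 mm above the chamber's origin while the latch is down and 66 mm when it lies in a notch of the seated lid.
- bar_r (a point): Latch r: the same point of its bar.
- swing_l (a joint): Turn of latch l, rad, -1.75 to 2.0, growing clockwise seen from above. At 0 the bar points along the chamber's +x, beside the lid; below 0 outward; at about 1.57 (it depends on how the lid lies) across the lid to the chamber's middle. Below about 0.3 it is free of the lid; past that a bar not lifted runs against the lid's edge.
- swing_r (a joint): The same for latch r, which is turned by half a turn: at 0 its bar points along the chamber's -x; grows clockwise seen from above, at about 1.57 it points across the lid to the chamber's middle.
- lift_l (a joint): Height in m by which latch l is lifted against its spring, 0 to 0.018; the spring pulls it down with 5 N at 0 and 0.5 N more per mm. It is 0.006 with the bar lying on the lid's plate or in the notch, 0.011 with the bar on top of a ridge.
- lift_r (a joint): The same for latch r.
- media_bottle: Bystander: standing clear bottle with blue cap, 69 mm across, 172 mm tall; origin at its underside.
- timer: Bystander: white digital timer, 37 x 68 x 49 mm; origin at its underside.
- wash_bottle: Bystander: standing blue bottle, 51 mm across, 105 mm tall; origin at its underside.

How it is judged:
By the outcome, as a careful person would: the job done as asked, in the order asked, and still so for the second after the job is handed in, with the robot touching nothing.
It also fails if it takes over 72 s, if anything falls off the work surface, if the arm or the gripper's body presses on something with over 40 N, if the wrist force passes 120 N, or if a joint passes its speed limit or range.

## Robot

A 6-joint arm with a two-finger parallel gripper is mounted at the origin on a cart in front of the work surface, level with it; the furniture and walls round the work are solid. World frame = base frame: x ahead of the robot, y to its left, z up, the work surface at z = 0. Lengths are in mm, angles in rad, forces in N, time in s.
With the tool pointing down it reaches from about 350 to 775 mm from the base axis. Payload 7.3 kg.
Tool frame: the origin (TCP) lies at the very end of the fingers, on their centre line; the grasp point (between the pads) lies 19 mm behind it; x points along the fingers, z is the direction in which the jaws open and shut, and the axes are right-handed (so a half turn about x gives the same grasp; the last joint's range is limited). The gripper opens to 92 mm and grips with 3 to 60 N. Pads are 19 mm wide; open, the fingers measure 130 mm over their backs; the gripper's body (75 mm by 190 mm) begins 47 mm behind the grasp point.
Start: joints at [1.16, 0.342, 1.524, -0, 1.275, -0.146], TCP at [137.385, 506.725, 226.741] pointing down, gripper open.
Joint ranges: [-2.53, 2.53], [-0.77, 2.02], [0.04, 2.7], [-1, 4.14], [0.28, 2.66], [-3.11, 3.11]. Speed limits (rad/s): [2.57, 2.57, 3.14, 3.14, 3.14, 3.14].

## Interface

Orientations are given as [roll, pitch, yaw] about the fixed x, y, z axes, in that order (R = Rz(yaw) Ry(pitch) Rx(roll)).
In Python, from plant import * gives the robot as it stands.
- The arm moves only by the tool carry_out, never from a script. Its argument "rows" is a list of rows, each a list of 4 numbers: the shift along the world's x, y, z in mm, then the turn about the world's z in degrees. In form: [[x, y, z, twist], ...]. A call has 1 to 20 rows; each row is the pose to reach, as a shift and turn from the pose measured when the call began; what a row does not reach only later rows make up. A row lasts 1/12 s, in which the tool goes at most 41.7 mm and 7.16 degrees, less where a joint would pass 70% of its speed; a pose out of reach is approached as far as the arm can. A call with a gripper value outside its range is refused whole. "hand" is the finger opening in mm, from 0 to 91.8, set as the call begins (left out, the last holds). The fingers move at their own pace and stop on an object; the grip force is fixed at half the most. Time passes only in rows, so rows that repeat a pose let the fingers close. It gives the time, the measured TCP pose, the force and the opening at its end, in the units of the state.
- get_obs(): the state, without advancing time (a new reading comes with each control period).
- capture(name): name is "side" or "top"; returns the picture (384x512x3 uint8, red, green, blue); there is no depth.
- camera_info(name): a dict with "camera_matrix" (3x3 intrinsics, pixels), "dist" ([k1, k2, p1, p2, k3] as OpenCV has them; the pictures are not rectified), "pose" (4x4, takes a point from camera to world coordinates). Camera axes: x right, y down, z forward; pixel columns grow to the right and rows downward; lengths in mm; the calibration is good to about 2 mm. A picture is of the moment at which its call begins. camera_info takes no time and is no camera call.
- close_job(): hands the job in, once; it reports no verdict.
The state is a dict: "time": time; "joint_positions": joint angles; "dq": joint speeds; "tau": joint torques, N m; "tool_pos": TCP position; "tcp_rot": TCP orientation; "contact_force": force on the tool from outside, world axes, zero at the start; "moment": the same for the moment, N m; "grip_width": finger opening in mm.
Only numpy, scipy, OpenCV 4.12 (cv2) and the standard library are available. Lean on these libraries where they do the work, as an engineer would, in place of code of your own. Each camera call takes 0.05 s, during which the arm holds its last target. There are 200 camera calls.

## Working session

There is one attempt and no reset: what is moved stays moved. The work goes in short steps, Python scripts to look and compute and a tool call to move; the robot and the scene stay as the last step left them, time stands still between calls to the robot, and variables do not carry over. Pictures are saved under pics/ and viewed, about 8 in all and at most 12, crops included, and the job is handed in when it is done.

Besides the shell and the picture viewer there is one more tool, called after ">>>" by a JSON object that holds its "op" and its "data", one argument or row to a line. carry_out: Moves the arm, as the interface text tells. Its arguments: {"type":"object","properties":{"rows":{"type":"array"},"hand":{"type":"number"}},"required":["rows"]}

```bash
mkdir -p pics
cat > h.py <<'E'
from plant import *
import numpy as np, cv2
def cam(n):
    c=camera_info(n); return np.array(c["camera_matrix"],float),np.array(c["dist"],float),np.array(c["pose"],float)
def ray(n,uv,z):
    K,d,P=cam(n)
    p=cv2.undistortPoints(np.array([[uv]],float),K,d)[0,0]
    v=P[:3,:3]@np.array([p[0],p[1],1]); o=P[:3,3]
    return o+v*(z-o[2])/v[2]
def proj(n,X):
    K,d,P=cam(n); T=np.linalg.inv(P)
    return cv2.projectPoints(np.atleast_2d(np.array(X,float)),cv2.Rodrigues(T[:3,:3])[0],T[:3,3],K,d)[0][:,0]
def snap(n,f,crop=None,s=1):
    im=capture(n)[:,:,::-1]
    if crop: im=im[crop[1]:crop[3],crop[0]:crop[2]]
    cv2.imwrite("pics/"+f,cv2.resize(im,None,fx=s,fy=s,interpolation=cv2.INTER_CUBIC))
E
python3 - <<'E'
from h import *
snap("top","t0.png",None,1.5); snap("side","s0.png",None,1.5)
for n in("top","side"): K,d,P=cam(n);print(n,K.round(1).tolist(),P.round(3).tolist())
print(get_obs())
E
```

```text
top [[483.0, 0.0, 256.0], [0.0, 483.0, 193.7], [0.0, 0.0, 1.0]] [[0.014, -0.998, 0.06, 473.045], [-1.0, -0.013, 0.013, 45.753], [-0.012, -0.06, -0.998, 1617.775], [0.0, 0.0, 0.0, 1.0]]
side [[481.4, 0.0, 250.5], [0.0, 481.4, 194.9], [0.0, 0.0, 1.0]] [[1.0, 0.017, 0.01, 551.227], [0.003, -0.644, 0.765, -838.021], [0.019, -0.764, -0.644, 857.312], [0.0, 0.0, 0.0, 1.0]]
{'time': 0.1, 'joint_positions': array([ 1.16005059e+00,  3.42616638e-01,  1.52488682e+00, -1.39007278e-05,
        1.27541816e+00, -1.46000348e-01]), 'dq': array([-1.13162854e-04, -9.47332039e-04, -2.28434698e-03, -3.16031581e-04,
       -7.56970126e-05,  5.01493050e-04]), 'tau': array([ 3.48692929e-04, -4.32009566e+01, -2.44692099e+01,  7.18640140e-02,
        5.25715796e-02, -6.58722979e-05]), 'tool_pos': array([137.21344277, 506.38548725, 226.14546509]), 'tcp_rot': array([ 3.00559473,  1.56946729, -1.97153558]), 'contact_force': array([-0.1437532 , -0.3132273 , -0.61906771]), 'moment': array([ 0.02573466,  0.03537909, -0.00206662]), 'grip_width': 91.92502886433563}
```

View pics/t0.png

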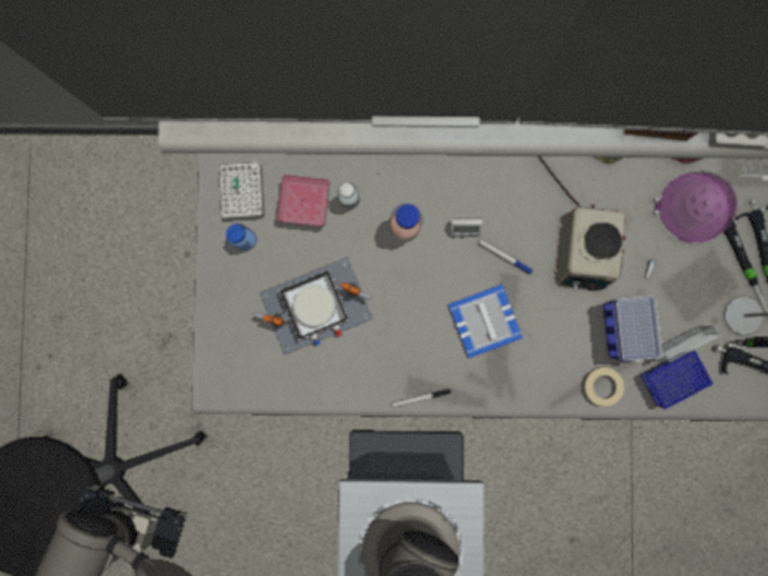

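View pics/s0.png

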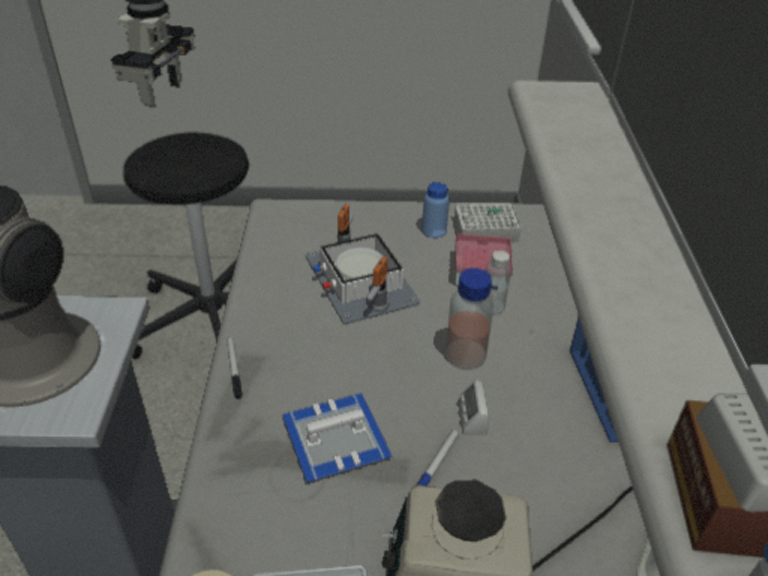

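```bash
cat >> h.py <<'E'
def avg(n,k=3): return np.mean([capture(n)[:,:,::-1].astype(float) for _ in range(k)],0).astype(np.uint8)
def panel(im,x,y,w=100,h=75,s=4): return cv2.resize(im[y:y+h,x:x+w],(w*s,h*s),interpolation=cv2.INTER_CUBIC)
E
python3 - <<'E'
from h import *
t=avg("top");s=avg("side")
cv2.imwrite("pics/p1.png",np.vstack([np.hstack([panel(t,160,165),panel(t,275,175)]),np.hstack([panel(s,195,132),panel(s,175,252)])]))
E
```

```text
(no output)
```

View pics/p1.png

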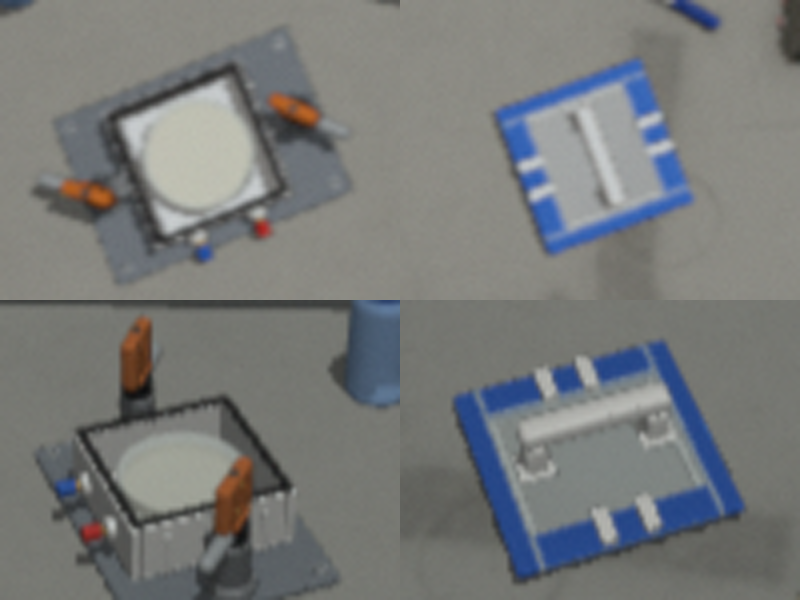

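```bash
cat > fit.py <<'E'
from h import *
from scipy.optimize import least_squares
def T(p,X):
    c,s=np.cos(p[2]),np.sin(p[2]); X=np.atleast_2d(np.array(X,float))
    return np.c_[p[0]+c*X[:,0]-s*X[:,1],p[1]+s*X[:,0]+c*X[:,1],X[:,2]+(p[3] if len(p)>3 else 0)]
def fit(obs,p0):
    f=lambda p:np.concatenate([((proj(n,T(p,X))-np.array(uv))*w).ravel() for n,X,uv,w in obs])
    r=least_squares(f,p0); return r.x,f(r.x)
def px(off,uv,panelorg=(0,0),s=4): return (np.array(uv,float)-panelorg+.5)/s-.5+off
E
python3 - <<'E'
from fit import *
q=lambda a,z:[(a,a,z),(a,-a,z),(-a,-a,z),(-a,a,z)]
pl=[(75,106,8),(75,-106,8),(-75,-106,8),(-75,106,8)]
ct=px((160,165),[(53,122),(287,27),(352,190),(120,283)])
gt=px((160,165),[(107,117),(238,66),(285,188),(162,243)])
gs=px((195,132),[(225,398),(292,490),(138,522),(78,430)],(0,300))
lt=px((275,175),[(493,113),(640,60),(693,200),(550,253)],(400,0))
ls=px((175,252),[(665,342),(743,512),(520,580),(453,400)],(400,300))
ch=[("top",pl,ct,1),("top",q(60,54),gt,1),("side",q(60,54),gs,1)]
ld=[("top",q(64,14),lt,1),("side",q(64,14),ls,1)]
for nm,o,p0 in(("ch",ch,[570,200,.3,0]),("lid",ld,[540,-60,.3,0])):
    for k in(4,3):
        p,r=fit(o,p0[:k]); print(nm,p.round(3),np.abs(r).round(1).tolist() if k==3 else "")
    for i in range(len(o)): print("  only",o[i][0],fit([o[i]],p0[:3])[0].round(3))
    if nm=="ch":
        for y in(88,-88): print("wing axis",T(p,[(0,y,92)]).round(1),"top",proj("top",T(p,[(0,y,104)])),"side",proj("side",T(p,[(0,y,104)])))
    else: print("handle",T(p,[(0,0,42)]))
# wing bar tips in top
print("bar tips l,r", ray("top",px((160,165),(38,182)),60),ray("top",px((160,165),(348,134)),60))
for n,uv in(("media",(406,215)),("timer",(466,228)),("wash",(237,236))): print(n,ray("top",np.array(uv)/1.5,100))
E
```

```text
ch [ 5.35660e+02  2.18779e+02  4.03000e-01 -3.24100e+00] 
ch [5.35599e+02 2.17616e+02 4.03000e-01] [0.0, 0.5, 0.1, 0.8, 0.8, 0.1, 0.1, 0.8, 1.3, 1.2, 0.2, 2.5, 2.3, 1.2, 1.3, 1.5, 0.8, 1.8, 1.4, 0.8, 1.6, 1.6, 1.9, 0.7]
  only top [5.35077e+02 2.18358e+02 4.00000e-01]
  only top [5.34817e+02 2.17531e+02 4.10000e-01]
  only side [5.36523e+02 2.16396e+02 4.03000e-01]
wing axis [[501.1 298.6  92. ]] top [[181.39722454 212.68887155]] side [[228.52652789 138.92666216]]
wing axis [[570.1 136.7  92. ]] top [[233.2893703  191.41462717]] side [[253.15968835 174.56691924]]
lid [ 5.06064e+02 -1.57900e+02  3.68000e-01 -7.99700e+00] 
lid [ 5.06250e+02 -1.61184e+02  3.68000e-01] [1.6, 0.7, 1.0, 0.8, 1.5, 0.4, 1.0, 0.6, 0.1, 0.9, 0.8, 1.4, 0.7, 1.1, 0.3, 0.9]
  only top [ 5.05843e+02 -1.56967e+02  3.72000e-01]
  only side [ 5.06517e+02 -1.64085e+02  3.67000e-01]
handle [[ 506.25002239 -161.18443827   42.        ]]
bar tips l,r [509.61015033 345.86647349  60.        ] [551.80496755  95.85147702  60.        ]
media [724.53794672  21.03884681 100.        ]
timer [ 698.45446361 -105.69433903  100.        ]
wash [675.55198844 377.72124464 100.        ]
```

```bash
cat >> h.py <<'E'
from scipy.spatial.transform import Rotation as Ro
def st():
    o=get_obs();R=Ro.from_euler("xyz",o["tcp_rot"]).as_matrix()
    print("t",round(o["time"],2),"tcp",o["tool_pos"].round(1),"x",R[:,0].round(3),"jaw",round(np.degrees(np.arctan2(R[1,2],R[0,2])),2),"F",o["contact_force"].round(1),"M",o["moment"].round(2),"w",round(o["grip_width"],1),"q",o["joint_positions"].round(2))
    return o,R
E
python3 - <<'E'
from fit import *
st()
# handle bar ends (z=49 top): top & side pics
for n,off,po,uvs in(("top",(275,175),(400,0),[(578,108),(615,205)]),("side",(175,252),(400,300),[(521,424),(668,388)])):
    for z in(49,41):
        a=[ray(n,px(off,u,po),z) for u in uvs]; print(n,z,np.round(a,1).tolist(),"len",np.linalg.norm(a[0]-a[1]).round(1),"mid",np.mean(a,0).round(1))
E
```

```text
t 0.4 tcp [137.3 506.7 226.6] x [-0. -0. -1.] jaw 74.83 F [-0.2  0.1 -1. ] M [ 0.03 -0.02  0.02] w 91.6 q [ 1.16  0.34  1.52  0.    1.28 -0.15]
top 49 [[544.1, -139.4, 49.0], [466.0, -169.8, 49.0]] len 83.8 mid [ 505.1 -154.6   49. ]
top 41 [[544.5, -140.3, 41.0], [466.0, -170.9, 41.0]] len 84.3 mid [ 505.2 -155.6   41. ]
side 49 [[467.6, -172.5, 49.0], [545.8, -145.9, 49.0]] len 82.6 mid [ 506.7 -159.2   49. ]
side 41 [[466.8, -165.9, 41.0], [545.7, -139.1, 41.0]] len 83.4 mid [ 506.3 -152.5   41. ]
```

>>> {"op": "carry_out", "data": {
  "rows": [
    [263,-330,10,20],
    [263,-330,10,20],
    [263,-330,10,20],
    [263,-330,10,20],
    [263,-330,10,20],
    [263,-330,10,20],
    [263,-330,10,20],
    [263,-330,10,20],
    [263,-330,10,20],
    [263,-330,10,20],
    [369,-665,-60,36.3],
    [369,-665,-60,36.3],
    [369,-665,-60,36.3],
    [369,-665,-60,36.3],
    [369,-665,-60,36.3],
    [369,-665,-60,36.3],
    [369,-665,-60,36.3],
    [369,-665,-60,36.3],
    [369,-665,-60,36.3],
    [369,-665,-60,36.3]
  ],
  "hand": 70
}}

```text
time: 2.07
tool_pos: [507.2, -163.3, 165.4]
tcp_rot: [2.851, 1.569, -1.496]
contact_force: [0.0, -0.3, -1.0]
grip_width: 69.5
```

>>> {"op": "carry_out", "data": {
  "rows": [
    [-1,5,-35,0],
    [-1,5,-70,0],
    [-1,5,-100,0],
    [-1,5,-125,0],
    [-1,5,-141,0],
    [-1,5,-141,0],
    [-1,5,-141,0]
  ]
}}

```text
time: 2.65
tool_pos: [505.9, -157.9, 24.1]
tcp_rot: [1.747, 1.569, -2.6]
contact_force: [-0.6, -0.0, 0.7]
grip_width: 70.1
```

Run:
```python
from h import *
st()
t=avg("top",2);s=avg("side",2)
cv2.imwrite("pics/p2.png",np.hstack([panel(t,275,175),panel(s,175,232)]))
```

```text
t 2.65 tcp [ 505.9 -157.9   24.1] x [-0.001 -0.001 -1.   ] jaw 110.94 F [-0.6 -0.   0.7] M [ 0.06 -0.02  0.03] w 70.1 q [-0.45  0.6   1.74 -0.    0.8  -2.38]
```

View pics/p2.png

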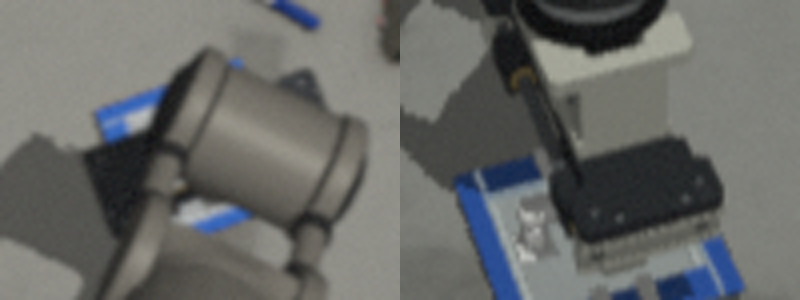

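Run:
```python
from h import *
for z in(24,43,90,130): 
    p=proj("side",(506,-158,z))[0]; print(z,(p-(175,232)+.5)*4-.5+(400,0))
```

```text
24 [594.81935347 213.76605102]
43 [594.22081465 191.25215253]
90 [592.68005236 133.20354528]
130 [591.29684554  80.9760871 ]
```

>>> {"op": "carry_out", "data": {
  "rows": [
    [0,0,0,0],
    [0,0,0,0],
    [0,0,0,0],
    [0,0,0,0],
    [0,0,0,0],
    [0,0,0,0],
    [0,0,0,0],
    [0,0,0,0]
  ],
  "hand": 5
}}

```text
time: 3.52
tool_pos: [507.2, -158.6, 25.9]
tcp_rot: [-2.742, 1.567, -0.806]
contact_force: [0.2, -0.0, 0.1]
grip_width: 21.6
```

>>> {"op": "carry_out", "data": {
  "rows": [
    [0,0,0,0],
    [0,0,0,0],
    [0,0,0,0],
    [0,0,0,0],
    [0,0,0,0]
  ]
}}

```text
time: 3.93
tool_pos: [507.2, -158.7, 25.9]
tcp_rot: [-2.756, 1.567, -0.82]
contact_force: [1.1, -0.5, -1.1]
grip_width: 14.6
```

>>> {"op": "carry_out", "data": {
  "rows": [
    [0,0,15,0],
    [0,0,40,0],
    [0,0,80,0],
    [0,0,115,0],
    [0,0,130,0],
    [5,40,130,2.2],
    [8,80,130,2.2],
    [11,120,130,2.2],
    [14,160,130,2.2],
    [17,200,130,2.2],
    [20,240,130,2.2],
    [23,280,130,2.2],
    [25,310,130,2.2],
    [27,340,130,2.2],
    [28,365,130,2.2],
    [28,376,130,2.2],
    [28,376,130,2.2],
    [28,376,130,2.2],
    [28,376,130,2.2]
  ]
}}

```text
time: 5.52
tool_pos: [534.9, 216.1, 155.5]
tcp_rot: [-3.107, 1.567, -1.133]
contact_force: [-0.9, -1.5, -3.0]
grip_width: 15.0
```

Run:
```python
from h import *
st()
t=avg("top",3);s=avg("side",3)
cv2.imwrite("pics/p3.png",np.hstack([panel(t,160,140,100,120),panel(s,195,82,100,120)]))
```

```text
t 5.52 tcp [534.9 216.1 155.5] x [ 0.002 -0.004 -1.   ] jaw 113.1 F [-0.9 -1.5 -3. ] M [ 0.02  0.03 -0.04] w 15.0 q [ 0.25  0.5   1.48 -0.    1.16 -1.72]
```

View pics/p3.png

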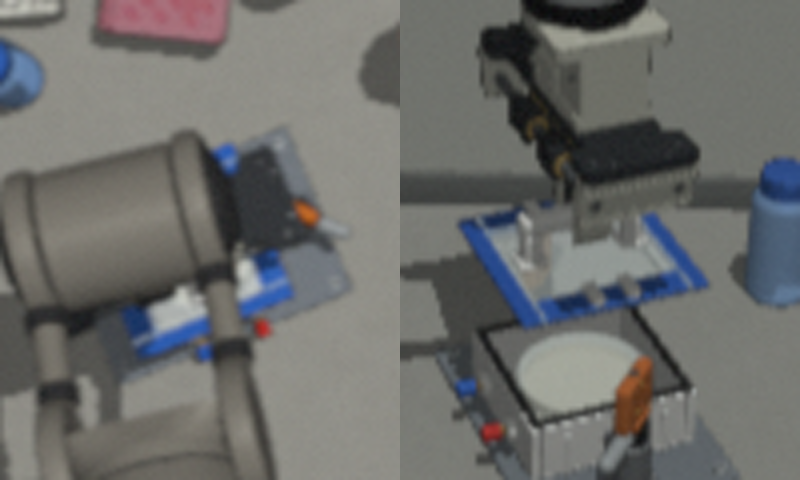

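Run:
```python
from fit import *
q=lambda a,z:[(a,a,z),(a,-a,z),(-a,-a,z),(-a,a,z)]
off=(195,82)
L=px(off,[(648,213),(708,285),(527,326),(458,224)],(400,0))
G=px(off,[(630,310),(692,388),(537,424),(476,330)],(400,0))
for z in(8,11,14):
    p,r=fit([("side",q(64,z+129.6),L,1)],[535,217,.4]); print("lid",z,p.round(3),r.round(1).tolist())
for a in(60,):
    p,r=fit([("side",q(a,54),G,1)],[535,217,.4]); print("ch",p.round(3),r.round(1).tolist())
# overlay predictions
print("pred lid",((proj("side",T([534.9,216.1,.403,129.6],q(64,14)))-off+.5)*4+(400,0)).round(0).tolist())
```

```text
lid 8 [5.37371e+02 2.13457e+02 3.50000e-01] [-1.3, -5.1, 1.0, 2.5, -1.2, 1.6, 1.6, 0.2]
lid 11 [5.37429e+02 2.09150e+02 3.50000e-01] [-1.3, -5.1, 1.1, 2.5, -1.3, 1.7, 1.5, 0.2]
lid 14 [5.37487e+02 2.04844e+02 3.50000e-01] [-1.2, -5.2, 1.2, 2.6, -1.4, 1.7, 1.4, 0.1]
ch [5.36921e+02 2.13223e+02 3.86000e-01] [0.5, -3.8, 1.8, 1.0, -1.4, 2.0, -0.8, -0.1]
pred lid [[633.0, 182.0], [712.0, 282.0], [526.0, 325.0], [458.0, 219.0]]
```

Run:
```python
from fit import *
q=lambda a,z:[(a,-a,z),(-a,-a,z),(-a,a,z)]
off=(195,82)
L=px(off,[(708,285),(527,326),(458,224)],(400,0))
G=px(off,[(692,388),(537,424),(476,330)],(400,0))
for z in(8,14):
    p,r=fit([("side",q(64,z+129.6),L,1)],[535,217,.4]); print("lid",z,p.round(3),r.round(1).tolist())
p,r=fit([("side",q(60,54),G,1)],[535,217,.4]); print("ch",p.round(3),r.round(1).tolist())
for a in (52,60): print("pred ch",((proj("side",T([535.3,217.8,.403],q(a,54)))-off+.5)*4+(400,0)).round(0).tolist())
```

```text
lid 8 [5.34492e+02 2.20732e+02 4.09000e-01] [0.5, -0.2, -0.3, 0.4, -0.2, -0.3]
lid 14 [5.34746e+02 2.12246e+02 4.08000e-01] [0.8, -0.2, -0.5, 0.5, -0.4, -0.5]
ch [5.36885e+02 2.18175e+02 3.98000e-01] [1.8, -0.3, -1.0, 0.9, -0.8, -0.9]
pred ch [[682.0, 383.0], [539.0, 419.0], [485.0, 331.0]]
pred ch [[698.0, 387.0], [532.0, 429.0], [471.0, 327.0]]
```

>>> {"op": "carry_out", "data": {
  "rows": [
    [1.3,1.5,-20,0],
    [1.3,1.5,-40,0],
    [1.3,1.5,-55,0],
    [1.3,1.5,-65,0],
    [1.3,1.5,-72,0],
    [1.3,1.5,-74,0],
    [1.3,1.5,-76,0],
    [1.3,1.5,-76,0],
    [1.3,1.5,-76,0]
  ]
}}

```text
time: 6.57
tool_pos: [537.2, 218.2, 80.8]
tcp_rot: [-2.493, 1.566, -0.52]
contact_force: [-0.0, -0.6, -4.0]
grip_width: 14.9
```

>>> {"op": "carry_out", "data": {
  "rows": [
    [-0.7,0,-2,0],
    [-0.7,0,-3,0],
    [-0.7,0,-4,0],
    [-0.7,0,-5,0],
    [-0.7,0,-6,0],
    [-0.7,0,-7,0],
    [-0.7,0,-7,0]
  ]
}}

```text
time: 7.15
tool_pos: [536.3, 218.1, 73.5]
tcp_rot: [-2.554, 1.566, -0.581]
contact_force: [-0.5, -0.3, -3.8]
grip_width: 15.0
```

>>> {"op": "carry_out", "data": {
  "rows": [
    [0,0,-1,0],
    [0,0,-2,0],
    [0,0,-3,0],
    [0,0,-4,0],
    [0,0,-4,0],
    [0,0,-4,0]
  ]
}}

```text
time: 7.65
tool_pos: [536.5, 218.1, 71.8]
tcp_rot: [-2.398, 1.565, -0.425]
contact_force: [-6.6, -2.3, 15.5]
grip_width: 14.8
```

Run:
```python
from h import *
st()
s=avg("side",3)
cv2.imwrite("pics/p4.png",panel(s,185,110,110,90,7))
```

```text
t 7.65 tcp [536.5 218.1  71.8] x [ 0.005 -0.002 -1.   ] jaw 113.08 F [-6.6 -2.3 15.5] M [-0.2   1.14 -0.02] w 14.8 q [ 0.26  0.6   1.57 -0.    0.97 -1.72]
```

View pics/p4.png

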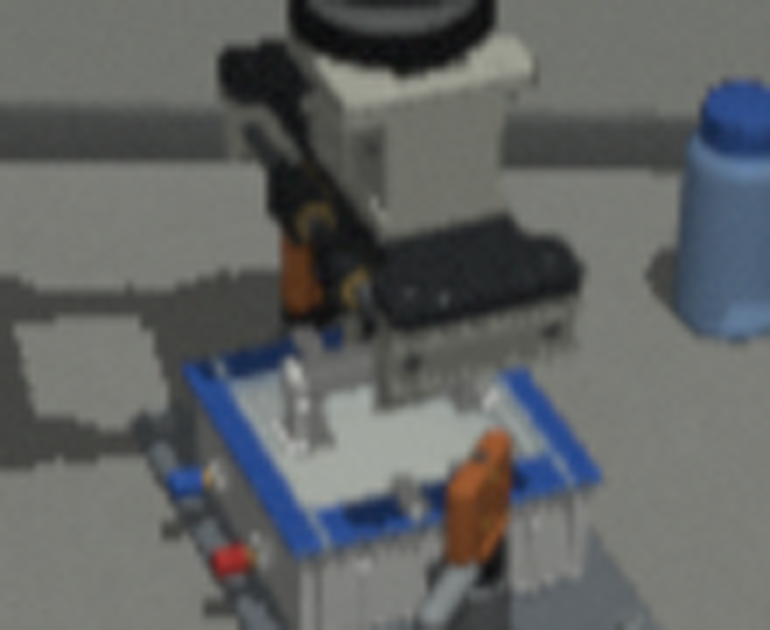

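>>> {"op": "carry_out", "data": {
  "rows": [
    [0,0,1,0],
    [0,0,1,0],
    [0,0,1,0],
    [0,0,1,0],
    [0,0,1,0],
    [0,0,1,0]
  ],
  "hand": 45
}}

```text
time: 8.3
tool_pos: [536.4, 218.1, 72.6]
tcp_rot: [-2.437, 1.565, -0.464]
contact_force: [-0.2, 0.2, 0.1]
grip_width: 44.5
```

>>> {"op": "carry_out", "data": {
  "rows": [
    [0,0,20,0],
    [0,0,60,0],
    [0,0,100,0],
    [0,0,100,0],
    [-150,-150,120,30],
    [-150,-150,120,30],
    [-150,-150,120,30],
    [-150,-150,120,43],
    [-150,-150,120,43],
    [-150,-150,120,43],
    [-150,-150,120,43]
  ],
  "hand": 60
}}

```text
time: 9.22
tool_pos: [385.0, 66.8, 192.9]
tcp_rot: [-2.51, 1.565, 0.217]
contact_force: [0.5, -0.1, 0.7]
grip_width: 60.1
```

Run:
```python
from h import *
st()
t=avg("top",3);s=avg("side",3)
cv2.imwrite("pics/p5.png",np.hstack([panel(t,160,165,100,75,4),panel(s,195,132,100,75,4)]))
```

```text
t 9.22 tcp [385.   66.8 192.9] x [ 0.006  0.001 -1.   ] jaw 156.21 F [ 0.5 -0.1  0.7] M [ 0.11  0.03 -0.05] w 60.1 q [-0.03  0.13  1.92  0.    1.09 -2.75]
```

View pics/p5.png

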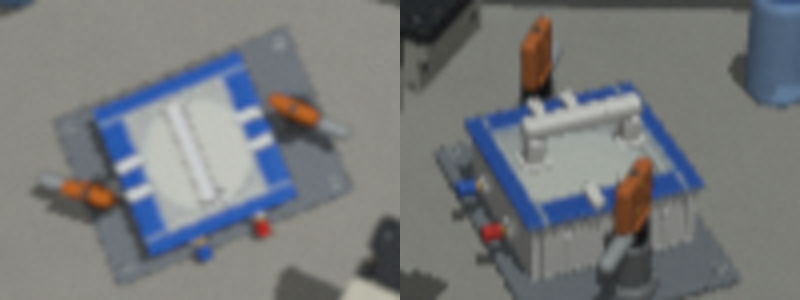

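>>> {"op": "carry_out", "data": {
  "rows": [
    [90,35,-10,-1],
    [185.5,70.2,-40,-1],
    [185.5,70.2,-40,-1],
    [185.5,70.2,-40,-1],
    [185.5,70.2,-40,-1],
    [185.5,70.2,-40,-1],
    [185.5,70.2,-40,-1],
    [185.5,70.2,-40,-1]
  ],
  "hand": 45
}}

```text
time: 10.18
tool_pos: [572.0, 139.4, 151.2]
tcp_rot: [-2.266, 1.568, 0.44]
contact_force: [-0.0, 0.1, 0.1]
grip_width: 44.9
```

Run:
```python
from h import *
st()
```

```text
t 10.18 tcp [572.  139.4 151.2] x [ 0.003  0.001 -1.   ] jaw 155.04 F [-0.   0.1  0.1] M [ 0.11  0.06 -0.01] w 44.9 q [ 0.11  0.52  1.45  0.    1.16 -2.6 ]
```

>>> {"op": "carry_out", "data": {
  "rows": [
    [-1.4,-2.4,-25,0],
    [-1.4,-2.4,-50,0],
    [-1.4,-2.4,-68,0],
    [-1.4,-2.4,-77,0],
    [-1.4,-2.4,-77,0],
    [-1.4,-2.4,-77,0]
  ]
}}

```text
time: 10.68
tool_pos: [570.6, 137.0, 75.2]
tcp_rot: [-2.339, 1.567, 0.367]
contact_force: [0.1, 0.2, -0.0]
grip_width: 45.1
```

>>> {"op": "carry_out", "data": {
  "rows": [
    [0,0,0,0],
    [0,0,0,0],
    [0,0,0,0],
    [0,0,0,0],
    [0,0,0,0],
    [0,0,0,0],
    [0,0,0,0],
    [0,0,0,0],
    [0,0,0,0]
  ],
  "hand": 4
}}

```text
time: 11.43
tool_pos: [570.6, 137.1, 75.5]
tcp_rot: [-2.292, 1.567, 0.414]
contact_force: [-1.6, 1.5, 5.0]
grip_width: 12.0
```

Run:
```python
from h import *
st()
t=avg("top",2);s=avg("side",2)
cv2.imwrite("pics/p6.png",np.hstack([panel(t,160,155,100,85,4),panel(s,195,122,100,85,4)]))
```

```text
t 11.43 tcp [570.6 137.1  75.5] x [ 0.004  0.002 -1.   ] jaw 155.02 F [-1.6  1.5  5. ] M [0.33 0.53 0.02] w 12.0 q [ 0.1   0.6   1.54  0.    0.99 -2.6 ]
```

View pics/p6.png

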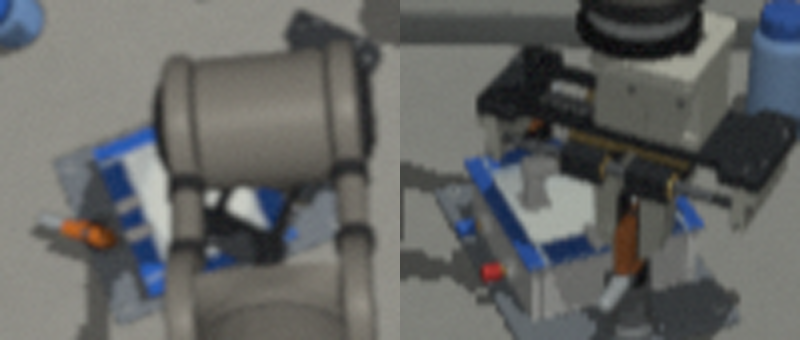

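>>> {"op": "carry_out", "data": {
  "rows": [
    [0,0,4,0],
    [0,0,8,0],
    [0,0,12,0],
    [0,0,15,0],
    [0,0,15,0],
    [0,0,15,0]
  ]
}}

```text
time: 12.13
tool_pos: [570.2, 137.0, 89.8]
tcp_rot: [-2.173, 1.568, 0.533]
contact_force: [2.4, 1.3, -13.4]
grip_width: 11.9
```

>>> {"op": "carry_out", "data": {
  "rows": [
    [0,0,0,-6],
    [0,0,0,-12],
    [0,0,0,-18],
    [0,0,0,-24],
    [0,0,0,-30],
    [0,0,0,-36],
    [0,0,0,-42],
    [0,0,0,-48],
    [0,0,0,-54],
    [0,0,0,-60],
    [0,0,0,-66],
    [0,0,0,-66]
  ]
}}

```text
time: 13.13
tool_pos: [570.8, 136.3, 89.4]
tcp_rot: [-2.277, 1.567, -0.727]
contact_force: [4.0, -2.2, -12.8]
grip_width: 12.0
```

Run:
```python
from h import *
st()
```

```text
t 13.13 tcp [570.8 136.3  89.4] x [ 0.003 -0.003 -1.   ] jaw 88.81 F [  4.   -2.2 -12.8] M [-0.42 -0.94 -0.05] w 12.0 q [ 0.11  0.59  1.53 -0.    1.02 -1.44]
```

>>> {"op": "carry_out", "data": {
  "rows": [
    [0,0,1,-6],
    [0,0,1,-12],
    [0,0,1,-18],
    [0,0,1,-24],
    [0,0,1,-30],
    [0,0,1,-36],
    [0,0,1,-42],
    [0,0,1,-48],
    [0,0,1,-54],
    [0,0,1,-60],
    [0,0,1,-65.7],
    [0,0,1,-65.7],
    [0,0,1,-65.7]
  ]
}}

```text
time: 14.22
tool_pos: [570.4, 135.4, 89.9]
tcp_rot: [-2.405, 1.565, -1.997]
contact_force: [1.7, -5.7, -12.9]
grip_width: 12.1
```

Run:
```python
from h import *
st()
```

```text
t 14.22 tcp [570.4 135.4  89.9] x [-0.002 -0.005 -1.   ] jaw 23.39 F [  1.7  -5.7 -12.9] M [-0.99 -0.54 -0.07] w 12.1 q [ 0.11  0.59  1.52 -0.01  1.03 -0.3 ]
```

>>> {"op": "carry_out", "data": {
  "rows": [
    [0,1,-2,-0.3],
    [0,1,-4,-0.3],
    [0,1,-6,-0.3],
    [0,1,-8,-0.3],
    [0,1,-9,-0.3],
    [0,1,-9,-0.3],
    [0,1,-9,-0.3]
  ]
}}

```text
time: 14.8
tool_pos: [570.5, 135.5, 81.7]
tcp_rot: [-2.272, 1.564, -1.864]
contact_force: [0.4, -5.9, -6.3]
grip_width: 11.9
```

Run:
```python
from h import *
st()
```

```text
t 14.8 tcp [570.5 135.5  81.7] x [-0.002 -0.007 -1.   ] jaw 23.39 F [ 0.4 -5.9 -6.3] M [-1.21 -0.16  0.03] w 11.9 q [ 0.11  0.6   1.53 -0.01  1.01 -0.3 ]
```

>>> {"op": "carry_out", "data": {
  "rows": [
    [0,0,0,0],
    [0,0,0,0],
    [0,0,0,0],
    [0,0,0,0],
    [0,0,0,0],
    [0,0,0,0]
  ],
  "hand": 45
}}

```text
time: 15.3
tool_pos: [570.6, 135.8, 82.0]
tcp_rot: [-2.223, 1.564, -1.814]
contact_force: [0.1, 1.0, -0.2]
grip_width: 44.1
```

>>> {"op": "carry_out", "data": {
  "rows": [
    [0,0,25,0],
    [0,0,60,0],
    [0,0,80,7],
    [-30,50,80,14],
    [-50,100,80,21],
    [-69,140,80,28],
    [-69,162,75,35],
    [-69,162,70,42],
    [-69,162,70,49],
    [-69,162,70,56],
    [-69,162,70,63],
    [-69,162,70,70],
    [-69,162,70,77],
    [-69,162,70,84],
    [-69,162,70,91],
    [-69,162,70,98],
    [-69,162,70,105],
    [-69,162,70,112],
    [-69,162,70,119],
    [-69,162,70,126]
  ]
}}

```text
time: 16.97
tool_pos: [501.5, 297.9, 152.0]
tcp_rot: [-2.191, 1.564, 0.424]
contact_force: [-0.4, 0.8, 1.1]
grip_width: 44.8
```

>>> {"op": "carry_out", "data": {
  "rows": [
    [0,0,0,7],
    [0,0,0,14],
    [0,0,0,16],
    [0,0,0,16]
  ]
}}

```text
time: 17.3
tool_pos: [501.5, 298.0, 152.1]
tcp_rot: [-2.179, 1.564, 0.716]
contact_force: [-0.5, -0.1, -0.3]
grip_width: 45.1
```

Run:
```python
from h import *
st()
t=avg("top",2);s=avg("side",2)
cv2.imwrite("pics/p7.png",np.hstack([panel(t,160,155,100,85,4),panel(s,195,122,100,85,4)]))
```

```text
t 17.3 tcp [501.5 298.  152.1] x [ 0.005  0.004 -1.   ] jaw 165.9 F [-0.5 -0.1 -0.3] M [ 0.1   0.09 -0.  ] w 45.1 q [ 0.4   0.51  1.47  0.    1.15 -2.49]
```

View pics/p7.png

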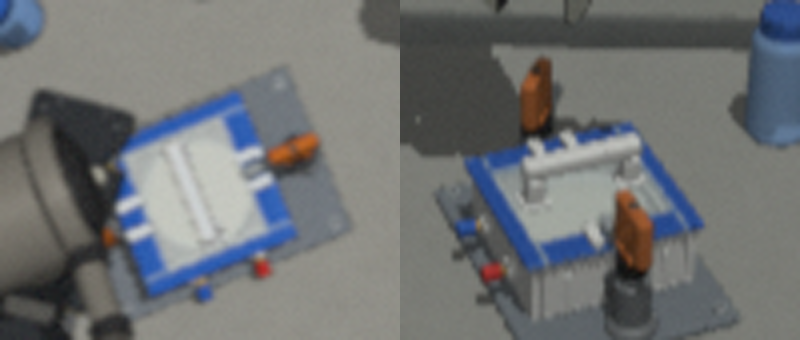

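>>> {"op": "carry_out", "data": {
  "rows": [
    [0,1,-25,0],
    [0,1,-50,0],
    [0,1,-68,0],
    [0,1,-77,0],
    [0,1,-77,0],
    [0,1,-77,0]
  ]
}}

```text
time: 18.0
tool_pos: [501.7, 299.0, 75.3]
tcp_rot: [-2.187, 1.564, 0.706]
contact_force: [-0.7, -0.5, 0.6]
grip_width: 44.8
```

>>> {"op": "carry_out", "data": {
  "rows": [
    [0,0,0,0],
    [0,0,0,0],
    [0,0,0,0],
    [0,0,0,0],
    [0,0,0,0],
    [0,0,0,0],
    [0,0,0,0],
    [0,0,0,0],
    [0,0,0,0]
  ],
  "hand": 4
}}

```text
time: 18.75
tool_pos: [501.7, 299.1, 75.7]
tcp_rot: [-2.165, 1.564, 0.727]
contact_force: [-1.3, 0.3, 6.6]
grip_width: 11.7
```

Run:
```python
from h import *
st()
```

```text
t 18.75 tcp [501.7 299.1  75.7] x [ 0.005  0.005 -1.   ] jaw 165.72 F [-1.3  0.3  6.6] M [0.14 0.57 0.04] w 11.7 q [ 0.41  0.6   1.55  0.    0.98 -2.49]
```

>>> {"op": "carry_out", "data": {
  "rows": [
    [0,0,4,0],
    [0,0,8,0],
    [0,0,12,0],
    [0,0,15,0],
    [0,0,15,0],
    [0,0,15,0]
  ]
}}

```text
time: 19.25
tool_pos: [501.4, 299.0, 90.0]
tcp_rot: [-2.113, 1.565, 0.779]
contact_force: [2.1, 1.6, -13.4]
grip_width: 11.5
```

>>> {"op": "carry_out", "data": {
  "rows": [
    [0,0,0.5,-6],
    [0,0,0.5,-12],
    [0,0,0.5,-18],
    [0,0,0.5,-24],
    [0,0,0.5,-30],
    [0,0,0.5,-36],
    [0,0,0.5,-42],
    [0,0,0.5,-48],
    [0,0,0.5,-54],
    [0,0,0.5,-60],
    [0,0,0.5,-66],
    [0,0,0.5,-72],
    [0,0,0.5,-72]
  ]
}}

```text
time: 20.33
tool_pos: [502.0, 298.4, 90.1]
tcp_rot: [-2.181, 1.564, -0.548]
contact_force: [6.1, -0.9, -12.6]
grip_width: 11.9
```

Run:
```python
from h import *
st()
```

```text
t 20.33 tcp [502.  298.4  90.1] x [ 0.006 -0.004 -1.   ] jaw 93.51 F [  6.1  -0.9 -12.6] M [-0.12 -1.09 -0.05] w 11.9 q [ 0.41  0.58  1.54 -0.01  1.02 -1.22]
```

>>> {"op": "carry_out", "data": {
  "rows": [
    [0,0,0.5,-6],
    [0,0,0.5,-12],
    [0,0,0.5,-18],
    [0,0,0.5,-24],
    [0,0,0.5,-30],
    [0,0,0.5,-36],
    [0,0,0.5,-42],
    [0,0,0.5,-48],
    [0,0,0.5,-54],
    [0,0,0.5,-60],
    [0,0,0.5,-66],
    [0,0,0.5,-70.4],
    [0,0,0.5,-70.4],
    [0,0,0.5,-70.4]
  ]
}}

```text
time: 21.5
tool_pos: [501.8, 297.6, 90.1]
tcp_rot: [-2.269, 1.562, -1.861]
contact_force: [3.1, -3.6, -12.8]
grip_width: 11.9
```

>>> {"op": "carry_out", "data": {
  "rows": [
    [0,0,-2,0],
    [0,0,-4,0],
    [0,0,-6,0],
    [0,0,-8,0],
    [0,0,-9,0],
    [0,0,-9,0],
    [0,0,-9,0]
  ]
}}

```text
time: 22.08
tool_pos: [501.9, 297.6, 81.5]
tcp_rot: [-2.218, 1.562, -1.81]
contact_force: [0.8, -3.7, -5.0]
grip_width: 11.8
```

Run:
```python
from h import *
st()
```

```text
t 22.08 tcp [501.9 297.6  81.5] x [-0.002 -0.008 -1.   ] jaw 23.39 F [ 0.8 -3.7 -5. ] M [-0.67 -0.32 -0.03] w 11.8 q [ 0.41  0.6   1.54 -0.01  1.01  0.  ]
```

>>> {"op": "carry_out", "data": {
  "rows": [
    [0,0,0,0],
    [0,0,0,0],
    [0,0,0,0],
    [0,0,0,0],
    [0,0,0,0],
    [0,0,0,0]
  ],
  "hand": 45
}}

```text
time: 22.58
tool_pos: [501.9, 297.8, 81.8]
tcp_rot: [-2.183, 1.563, -1.775]
contact_force: [-0.7, 0.2, -0.5]
grip_width: 43.9
```

>>> {"op": "carry_out", "data": {
  "rows": [
    [0,0,25,0],
    [0,0,60,0],
    [0,0,100,0],
    [-60,-60,120,0],
    [-100,-150,120,0],
    [-100,-200,120,0],
    [-100,-250,120,0],
    [-100,-300,120,0],
    [-100,-300,120,0],
    [-100,-300,120,0],
    [-100,-300,120,0],
    [-100,-300,120,0]
  ]
}}

```text
time: 23.58
tool_pos: [401.3, -6.8, 202.2]
tcp_rot: [-2.075, 1.561, -1.672]
contact_force: [1.4, 0.4, -0.1]
grip_width: 45.3
```

Run:
```python
from h import *
st()
t=avg("top",3);s=avg("side",3)
a=np.hstack([panel(t,160,165,100,75,4),panel(s,195,132,100,75,4)])
b=np.hstack([cv2.resize(t,(400,300)),cv2.resize(s,(400,300))])
cv2.imwrite("pics/p8.png",np.vstack([a,b]))
```

```text
t 23.58 tcp [401.3  -6.8 202.2] x [-0.001 -0.01  -1.   ] jaw 23.1 F [ 1.4  0.4 -0.1] M [-0.03 -0.   -0.02] w 45.3 q [-0.2   0.14  1.87 -0.01  1.13 -0.6 ]
```

View pics/p8.png

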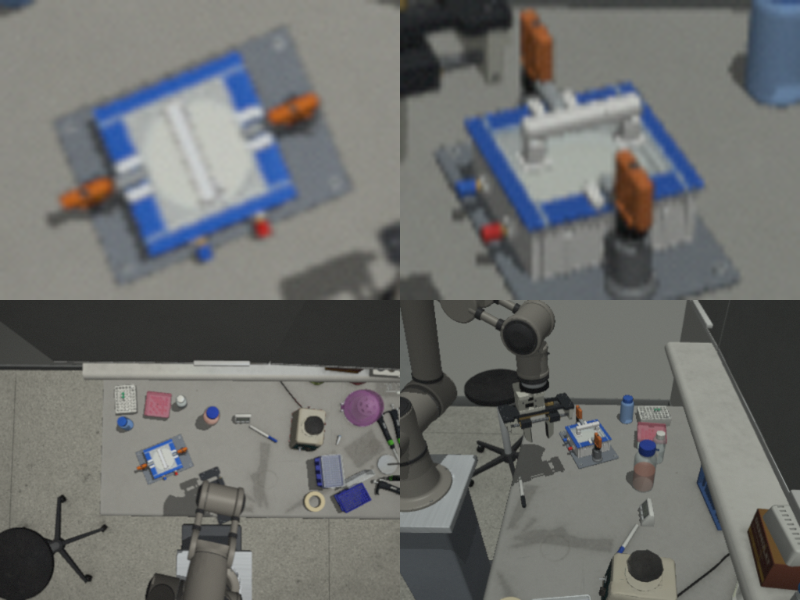

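Both bars lie between the white ridges: bar r at about (255,130) and bar l at about (130,175) in the top crop. The lid is flat and the bystanders are where they were, so I'm handing in.

```bash
python3 -c "
from plant import *
print(close_job())"
```

```text
the job is handed in; nothing more can be done
None
```

The chamber is closed and locked, and the job was handed in at about 24 s of the 72 s allowed. I set the lid on the gasket by its handle. Then I lifted each wing about 15 mm, swung its bar round over the lid and lowered it into its notch, latch r first and then latch l.

- **Lid:** it came to rest at the expected height, with the tool at 71.8 mm against 71.9 mm predicted. The tool showed about 15 N of contact before I let go.
- **Latches:** the tool stood about 6.2 mm (r) and 5.8 mm (l) above where it had gripped each wing. That matches the 6 mm lift given for a bar fully in its notch. I did not read the lift itself directly.
- **Final pictures:** both bars lie between the white ridges, the lid is flat, and the bottles and timer stand where they were. The robot was clear of everything, with only about 1 N on the wrist.
- **Disagreements:** the first camera fits put the lid's y position about 7 mm apart between the two views, and the chamber's 1–2 mm apart. Before lowering the lid, I compared its position with the chamber's in the same side picture. It then went in without touching the sides. No check failed.

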